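Hold the tall plate ready over the jig slot

ROBOT

A 6-joint arm with a two-finger parallel gripper is mounted at the origin on a cart in front of the work surface, level with it; the furniture and walls round the work are solid. World frame = base frame: x ahead of the robot, y to its left, z up, the work surface at z = 0. Lengths are in mm, angles in rad, forces in N, time in s.
With the tool pointing down it reaches from about 300 to 775 mm from the base axis. Payload 14.6 kg.
Tool frame: the origin (TCP) lies on the front face of the gripper's body, between the roots of the fingers; the fingertips stand 97 mm ahead of it and the grasp point (between the pads) lies 78 mm ahead of it; z points along the fingers, y is the direction in which the jaws open and shut (so a half turn about z gives the same grasp; the last joint's range is limited). The gripper opens to 94 mm and grips with 3 to 60 N. Pads are 16 mm wide; open, the fingers measure 119 mm over their backs; the gripper's body (75 mm by 177 mm) begins 78 mm behind the grasp point.
Start: joints at [1.079, 0.3, 1.521, -0, 1.321, -0.067], TCP at [226.673, 501.108, 302.646] pointing down, gripper open.
Joint ranges: [-3.03, 3.03], [-0.79, 2.21], [0.23, 2.52], [-1.04, 4.18], [0, 3.07], [-2.55, 2.55]. Speed limits (rad/s): [2.22, 2.22, 2.57, 3.14, 3.14, 3.14].

INTERFACE

Orientations are given as [roll, pitch, yaw] about the fixed x, y, z axes, in that order (R = Rz(yaw) Ry(pitch) Rx(roll)).
In Python, from cell import manip, eyes, finder gives the robot as it stands.
- The arm moves only by the tool drive_tool, never from a script. Its argument "rows" is a list of rows, each an object with "offset": the shift along the tool's x, y, z in mm, a list of three; "spin": the turn about the tool's z in degrees; "jaw": the finger opening in mm, from 0 to 94. In form: [{"offset": [dx, dy, dz], "spin": spin, "jaw": jaw}, ...]. A call has 1 to 20 rows; each row shifts and turns the commanded pose from where the row before left it, along the tool's axes as they then stand; what a row does not reach is not made up. A row lasts 1/10 s, in which the tool goes at most 50 mm and 8.59 degrees, less where a joint would pass 70% of its speed; a pose out of reach is approached as far as the arm can. A call is refused whole if a number of a shift passes 50 or a number of a turn 8.59, either way. A call with a gripper value outside its range is refused whole. The fingers move at their own pace and stop on an object; "force" is the grip in N (left out, the last holds). Time passes only in rows, so rows that do not move let the fingers close. It gives the time, the measured TCP pose, the force and the opening at its end, in the units of the state.
- manip.read_state(): the state, without advancing time (a new reading comes with each control period).
- eyes.camera(name): name is "side" or "top" or "wrist"; returns a dict with "color" (384x512x3 uint8, blue, green, red), "depth" (384x512 float32, mm along the optical axis (not along the pixel's ray), 0 where there is no reading), "vfov" (degrees; the focal length in pixels is half the picture's height over the tangent of half this angle, whatever the lens; pixels are square), "cx", "cy" (the principal point, pixels), "D" ([k1, k2, p1, p2, k3] as OpenCV has them; the pictures are not rectified), "rvec" (rotation vector, rad) and "tvec" (3), from world to camera coordinates, as OpenCV has them. Camera axes: x right, y down, z forward; pixel columns grow to the right and rows downward; lengths in mm; the calibration is good to about 2 mm. A picture is of the moment at which its call begins.
- manip.sign_off(): hands the job in, once; it reports no verdict.
Trained networks look in the newest picture that a camera, given by its name, has taken for a name from the list of things; names that differ only in an ending like _2 or _b are one class to them, and where a whole thing is asked for, a point or a joint stands for the part that bears it (a point fixed in the world has none). Each returns a list of dicts, best first, with "p" (0 to 1); they miss things now and then, are a little off and sometimes report something else, mostly with a low value. They report only what shows in the picture. A call takes as long as a camera call. They do not tell look-alikes from the thing itself.
- finder.find_in(camera, target): "uv" ([column, row] in pixels, amid what is visible of it).
The state is a dict: "clock": time; "joints": joint angles; "qd": joint speeds; "effort": joint torques, N m; "eef_pos": TCP position; "eef_rot": TCP orientation; "wrist_force": force on the tool from outside, world axes, zero at the start; "moment": the same for the moment, N m; "finger_gap": finger opening in mm.
Only numpy, scipy, OpenCV 4.12 (cv2) and the standard library are available. Lean on these libraries where they do the work, as an engineer would, in place of code of your own. Each camera call takes 0.05 s, during which the arm holds its last target. There are 200 camera calls.

TASK

Slide the tall aluminium plate up out of the slotted black rack, carry it over the tops of the row of three standing cones, and hold it upright just above the slot of the steel jig, lined up with the slot so that it could drop straight in, with its lower edge about 15 mm above the top of the jig. It must never touch the jig, and the cones and the two short plates must stay where they are. Finish while still holding the plate there, motionless: do not lower it or let go.

Things in the scene. Friction and masses are not known exactly. Their poses are not given: they have to be found in the camera images.
- tall_plate: flat bare aluminium plate, 8 mm thick (its x) x 90 mm wide (its y) x 115 mm tall (its z), 0.22 kg nominal, standing upright on its 90 mm edge in one of the rack's three slots (any of them), where it stands 45 mm higher than the two short plates. Origin: middle of its lower edge, 10 mm above the table at the start; z points up to the free top edge, by which it is gripped across the 8 mm. The two faces are alike and either way round is right.
- short_plate_1: plate like the tall one but only 70 mm tall (8 x 90 x 70 mm), loose in another slot of the rack; same origin and axes; leave it there
- short_plate_2: second plate 8 x 90 x 70 mm, loose in the remaining slot of the rack; same origin and axes; leave it there
- rack: black plastic rack fixed to the table to the robot's left, 190 (x) x 120 (y) mm, 50 mm high, with a 10 mm floor on which the plates stand and three slots along its y, at x = -60, 0 and +60 mm. Only the two ends of each slot are walled: grooves 11 mm wide that take the plate's outer 11 mm at each side, from the floor to the top at 50 mm, so a plate slides straight up 40 mm to come free. Origin: middle of its underside, on the table.
- jig: steel jig fixed to the table to the robot's right: base 76 (x) x 140 (y) x 10 mm with two cheeks 120 mm long, their tops 40 mm above the table, 44 mm over both, thumb screws on their outer sides. Between them runs the slot along y, 11 mm wide and 96 mm long, its mouth flared to 20 mm at the top. Origin: middle of its underside, on the table.
- jig_slot (a point): middle of the slot's mouth, level with the top of the jig (40 mm above the table); y runs along the slot, x across it, z up
- cone_mid: middle one of the row of three standing turned cones (plain light metal, hollow top, 105 mm wide at the foot, 64 mm at the rim, 96 mm high, loose) that runs away from the robot, from the near edge to the back of the table, between rack and jig; its x and y axes are those of the robot's base. Origin: middle of its underside, on the table; z up.
- cone_near: the cone of the row nearest the robot, same size and origin
- cone_far: the cone of the row farthest from the robot, same size and origin
Not all that is in view belongs to the job. Leave any red look-alike of the tall_plate alone.

How it is judged (in metres and radians):
On the way, in this order (a step that is already met when the one before it is completed fails the run):
1. the tall plate is gripped and drawn up out of its slot: its lower edge is above the top of the rack while it is still over the rack (z of tall_plate in the frame of rack above 0.052 m and horizontal distance between tall_plate and rack below 0.12 m and contact force between tall_plate and the fingers above 1 N).
2. it is carried across the row of cones with its lower edge higher than their tops (height (world z) of tall_plate above 0.098 m and y of tall_plate in the frame of cone_mid between -0.05 and 0.05 m and contact force between tall_plate and the fingers above 1 N).
At the end, for the whole second after the job is handed in: The fingers alone hold the plate still, lower edge 4 to 30 mm above the jig's top, within 6 mm across and 9 mm along of the slot's middle, within 0.09 rad of the slot's direction and of upright, not touching the jig; cones and short plates within 20 mm of where they stood (z of tall_plate in the frame of jig_slot between 0.004 and 0.03 m and x of tall_plate in the frame of jig_slot between -0.006 and 0.006 m and y of tall_plate in the frame of jig_slot between -0.009 and 0.009 m and angle between the y axis of tall_plate and the y axis of jig_slot, either way round below 0.09 rad and angle between tall_plate's own z axis and vertical below 0.09 rad and contact force between tall_plate and the fingers above 1 N and contact force between tall_plate and jig below 0.1 N and linear speed of tall_plate below 0.02 m/s and distance of each of cone_mid, cone_near, cone_far, short_plate_1, short_plate_2 from where it was at the start of the episode below 0.02 m); the arm keeps its last pose, push and grip.
It fails at once if the plate touches the jig (contact force between tall_plate and jig above 0.5 N).
It fails at once if a cone is shifted by more than 20 mm or knocked over (distance of any of cone_mid, cone_near, cone_far from where it was at the start of the episode above 0.02 m).
It fails at once if a short plate is shifted by more than 20 mm or knocked over (distance of any of short_plate_1, short_plate_2 from where it was at the start of the episode above 0.02 m).
It also fails if it takes over 43 s, if anything falls off the work surface, if the arm or the gripper's body presses on something with over 40 N, if the wrist force passes 120 N, or if a joint passes its speed limit or range.

## Working session

There is one attempt and no reset: what is moved stays moved. The work goes in short steps, Python scripts to look and compute and a tool call to move; the robot and the scene stay as the last step left them, time stands still between calls to the robot, and variables do not carry over. Pictures are saved under pics/ and viewed, about 8 in all and at most 12, crops included, and the job is handed in when it is done.

Besides the shell and the picture viewer there is one more tool, called after "Request:" by a JSON object that holds its "fn" and its "kwargs". drive_tool: Moves the arm, as the interface text tells. Its arguments: {"type":"object","properties":{"rows":{"type":"array","items":{"type":"object","properties":{"offset":{"type":"array","items":{"type":"number"}},"spin":{"type":"number"},"jaw":{"type":"number"}}}},"force":{"type":"number"}},"required":["rows"]}

```bash
mkdir -p pics; ls; cat > h.py <<'E'
import numpy as np, cv2
from cell import manip, eyes, finder
def K(c):
    f=c["color"].shape[0]/2/np.tan(np.radians(c["vfov"])/2)
    return np.array([[f,0,c["cx"]],[0,f,c["cy"]],[0,0,1.]])
def ext(c): return cv2.Rodrigues(np.array(c["rvec"],float))[0],np.array(c["tvec"],float).ravel()
def cloud(c):
    "world points HxWx3 (nan where no depth)"
    h,w=c["depth"].shape; R,t=ext(c)
    u,v=np.meshgrid(np.arange(w),np.arange(h))
    n=cv2.undistortPoints(np.stack([u,v],-1).reshape(-1,1,2).astype(np.float64),K(c),np.array(c["D"],float)).reshape(-1,2)
    d=c["depth"].reshape(-1,1).astype(float); d[d==0]=np.nan
    return ((np.c_[n,np.ones(len(n))]*d-t)@R).reshape(h,w,3)
def proj(c,P):
    return cv2.projectPoints(np.array(P,float).reshape(-1,3),np.array(c["rvec"],float),np.array(c["tvec"],float),K(c),np.array(c["D"],float))[0].reshape(-1,2)
E
cat > a.py <<'E'
from h import *
import pickle
out={}
for n in ["side","top","wrist"]:
    c=eyes.camera(n); out[n]=c; R,t=ext(c)
    print(n,c["vfov"],"cam pos",(-R.T@t).round(0),"axis",R[2].round(2))
    P=cloud(c)
    for g in ["tall_plate","short_plate_1","rack","jig","cone_mid"]:
        for r in finder.find_in(n,g)[:4]:
            u,v=np.round(r["uv"]).astype(int); print(" ",g,[u,v],round(r["p"],2),P[min(v,383),min(u,511)].round(0))
pickle.dump(out,open("c0.pkl","wb"))
cv2.imwrite("pics/top0.png",cv2.resize(out["top"]["color"],(800,600)))
cv2.imwrite("pics/sw0.png",cv2.resize(np.vstack([out["side"]["color"],out["wrist"]["color"]]),(400,600)))
cv2.imwrite("pics/side0.png",cv2.resize(out["side"]["color"],(800,600)))
print(manip.read_state())
E
python3 a.py
```

```text
pics
side 51.620287531407826 cam pos [ 193. -801.  876.] axis [ 0.26  0.71 -0.66]
  tall_plate [np.int64(188), np.int64(141)] 0.6 [365. 376.  58.]
  short_plate_1 [np.int64(244), np.int64(142)] 0.6 [543. 277.  81.]
  rack [np.int64(244), np.int64(151)] 0.78 [539. 266.  51.]
  rack [np.int64(242), np.int64(138)] 0.56 [563. 361.  38.]
  jig [np.int64(289), np.int64(252)] 0.76 [ 528. -169.   10.]
  cone_mid [np.int64(253), np.int64(206)] 0.71 [479.  -5.  52.]
top 55.13625770667147 cam pos [ 264.   46. 1025.] axis [ 0.23  0.02 -0.97]
  tall_plate [np.int64(153), np.int64(184)] 0.91 [495. 337.  86.]
  tall_plate [np.int64(134), np.int64(234)] 0.56 [364. 379.  54.]
  short_plate_1 [np.int64(174), np.int64(147)] 0.68 [609. 301.  65.]
  short_plate_1 [np.int64(165), np.int64(162)] 0.66 [582. 336.   9.]
  rack [np.int64(166), np.int64(173)] 0.74 [549. 329.   8.]
  jig [np.int64(342), np.int64(197)] 0.57 [ 506. -169.   43.]
  cone_mid [np.int64(266), np.int64(198)] 0.98 [485.  38.  57.]
wrist 69.52884183784954 cam pos [152. 534. 385.] axis [ 0.25 -0.11 -0.96]
  tall_plate [np.int64(216), np.int64(294)] 0.96 [351. 387.  53.]
  tall_plate [np.int64(227), np.int64(364)] 0.91 [492. 333.  35.]
  rack [np.int64(240), np.int64(346)] 0.79 [489. 357.  10.]
{'clock': 0.9, 'joints': array([ 1.07939798e+00,  2.99884649e-01,  1.52100821e+00,  3.76107548e-05,
        1.32072367e+00, -6.65751809e-02]), 'qd': array([ 0.00091736,  0.00075023, -0.0017807 ,  0.00076109,  0.00086493,
        0.00042884]), 'effort': array([ 2.06104407e-03, -5.31678450e+01, -3.52901709e+01,  7.09703495e-02,
        2.13640934e-02, -8.68073016e-05]), 'eef_pos': array([226.66441005, 501.10370997, 302.65052998]), 'eef_rot': array([-3.14157126e+00, -3.79480586e-05,  2.71676018e+00]), 'wrist_force': array([-0.07270366, -0.3756178 ,  0.00475097]), 'moment': array([ 0.013457  , -0.03694908,  0.00724876]), 'finger_gap': 94.09486187854367}
```

View pics/top0.png

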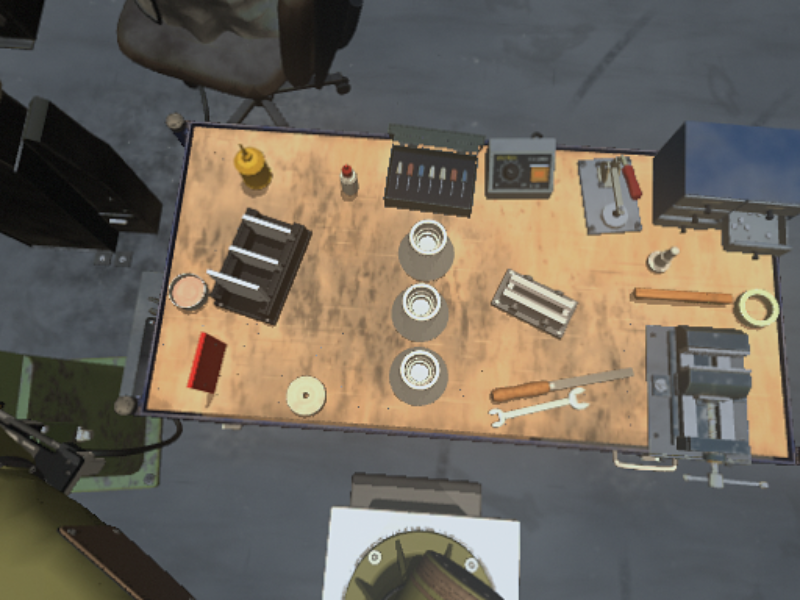

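View pics/side0.png

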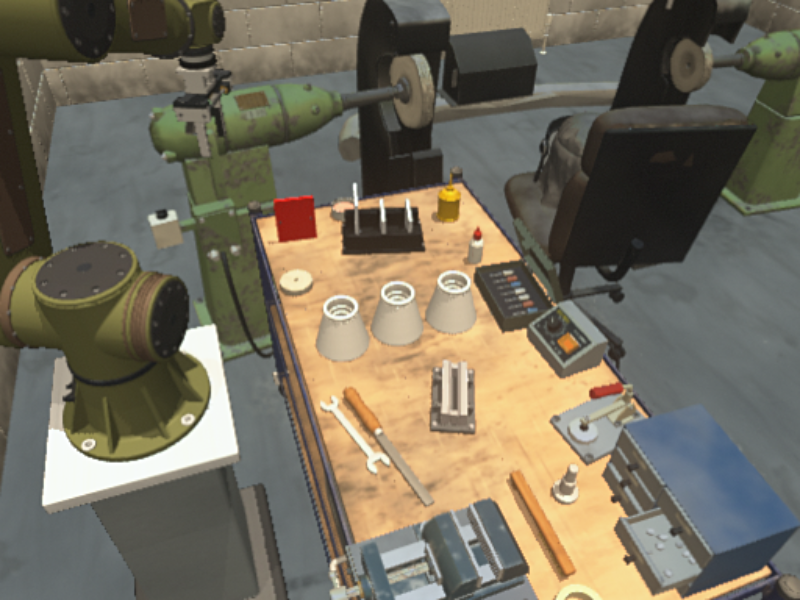

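Top view (800 px scale): the rack is at (262,265) with plates at (232,281), (253,254) and (266,222). The cones are at (428,238), (420,302) and (419,372), and the jig is at (535,303).
Candidates for the tall plate: (232,281), which stands highest in the side view at (355,208); the short plates at (253,254) and (266,222); and the red look-alike at (205,360), which I reject. I'm choosing (232,281).

```bash
cat > b.py <<'E'
from h import *
import pickle
o=pickle.load(open("c0.pkl","rb"))
def rect(p): 
    r=cv2.minAreaRect(p[:,:2].astype(np.float32)); return np.round(r[0],1),np.round(r[1],1),round(r[2],1)
for n in ["top","side"]:
    c=o[n];P=cloud(c);x,y,z=np.moveaxis(P,-1,0)
    rack=(x>390)&(x<720)&(y>200)&(y<480)
    for nm,lo,hi in [("tall",112,135),("short",72,90),("racktop",44,56)]:
        m=(rack&(z>lo)&(z<hi)).astype(np.uint8)
        k,lab,st,ce=cv2.connectedComponentsWithStats(m)
        for i in range(1,k):
            if st[i,4]>12:
                q=P[lab==i]; print(n,nm,st[i,4],"uv",ce[i].round(),rect(q),"z",np.median(q[:,2]).round(1))
    j=(x>400)&(x<620)&(y>-290)&(y<-70)
    for nm,lo,hi in [("cheeks",34,46),("base",5,16),("all",5,60)]:
        q=P[j&(z>lo)&(z<hi)]; print(n,"jig",nm,len(q),rect(q),"z",np.median(q[:,2]).round(1))
    q=(y>-60)&(y<110)&(x>300)&(x<700)&(z>88)&(z<104)
    k,lab,st,ce=cv2.connectedComponentsWithStats(q.astype(np.uint8))
    for i in range(1,k):
        if st[i,4]>12: print(n,"cone",rect(P[lab==i]))
    print(n,"table z",np.nanmedian(z[(x>400)&(x<600)&(y>100)&(y<200)]))
c=o["top"]["color"]
cv2.imwrite("pics/crop0.png",np.hstack([cv2.resize(c[125:215,125:205],(380,428),interpolation=2),cv2.resize(c[160:225,305:380],(400,347),interpolation=2) if 0 else cv2.resize(c[155:235,305:380],(400,428),interpolation=2)]))
E
python3 b.py
```

```text
top tall 132 uv [149. 179.] (array([498.3, 338. ]), array([90.6,  8.2]), 75.8) z 123.8
top tall 24 uv [128. 217.] (array([399.9, 378.4]), array([ 8.7, 18.5]), 84.9) z 114.1
top short 109 uv [171. 144.] (array([614.4, 307.9]), array([89.5,  8.9]), 75.3) z 78.9
top short 109 uv [163. 163.] (array([556.3, 322.8]), array([89.7,  8.9]), 75.5) z 78.7
top short 20 uv [156. 185.] (array([493. , 331.6]), array([47.8,  1.1]), 74.6) z 81.0
top short 28 uv [134. 219.] (array([400.3, 374.6]), array([ 5.3, 20.6]), 83.3) z 80.7
top racktop 20 uv [161. 113.] (array([714.3, 353.6]), array([ 5.5, 32.3]), 10.7) z 50.8
top racktop 41 uv [161. 136.] (array([645.1, 346.2]), array([22.4, 14.9]), 76.0) z 48.7
top racktop 131 uv [155. 151.] (array([603.5, 356.6]), array([22.5, 52. ]), 75.9) z 49.0
top racktop 475 uv [180. 172.] (array([548.9, 292.9]), array([ 51.4, 175.8]), 76.0) z 49.1
top racktop 13 uv [167. 146.] (array([615. , 324.5]), array([30.5,  1.5]), 77.6) z 50.0
top racktop 135 uv [149. 169.] (array([539.4, 348.6]), array([73.5, 43.6]), 71.6) z 48.9
top racktop 75 uv [139. 186.] (array([496.4, 385
[... 1125 characters left out ...]
 136.] (array([497.4, 383.5]), array([23.9, 24.9]), 3.3) z 48.0
side racktop 17 uv [199. 141.] (array([402. , 372.3]), array([ 9.1, 17.7]), 69.6) z 50.0
side racktop 240 uv [245. 150.] (array([548.3, 276.8]), array([ 30.1, 172.4]), 75.0) z 49.0
side jig cheeks 452 (array([ 521.5, -176.1]), array([122. ,  52.5]), 66.2) z 39.4
side jig base 586 (array([ 502.4, -193.9]), array([206.3, 188.8]), 0.7) z 10.3
side jig all 1232 (array([ 502.4, -193.9]), array([206.3, 188.8]), 0.7) z 21.6
side cone (array([606.6,  22.9]), array([63.1, 60.8]), 69.7)
side cone (array([493.1,  25. ]), array([62.2, 63.4]), 76.7)
side cone (array([379.7,  22.8]), array([64. , 60.8]), 75.6)
side table z -0.9273256164350192
```

View pics/crop0.png

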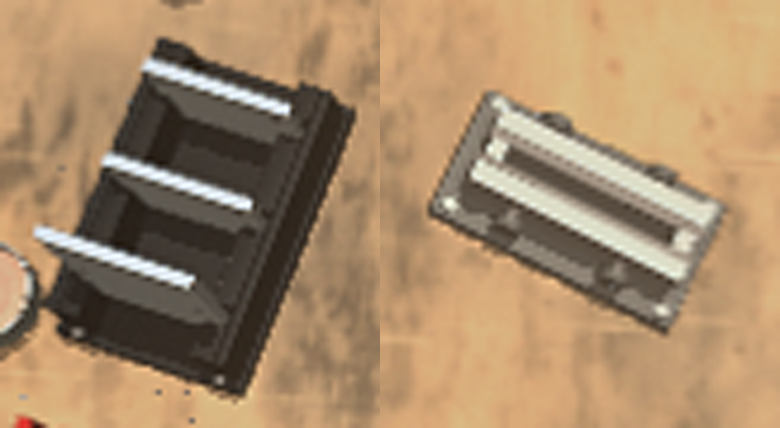

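The crop shows three plates in the rack. The tall one is lower-left, nearest the robot, and its top edge is at z≈124 against 79 for the others. The jig slot runs at about 65.5° and the plate at about 75.5°. I'll hover above the tall plate next.

Request:
{"fn": "drive_tool", "kwargs": {"rows": [{"offset":[0,0,0],"spin":8.0,"jaw":45},{"offset":[0,0,0],"spin":8.0,"jaw":45},{"offset":[0,0,0],"spin":8.0,"jaw":45},{"offset":[0,0,0],"spin":8.0,"jaw":45},{"offset":[0,0,0],"spin":8.0,"jaw":45},{"offset":[0,0,0],"spin":8.0,"jaw":45},{"offset":[0,0,0],"spin":8.0,"jaw":45},{"offset":[0,0,0],"spin":8.0,"jaw":45},{"offset":[0,0,0],"spin":8.0,"jaw":45},{"offset":[0,0,0],"spin":8.0,"jaw":45},{"offset":[-9,30.5,0],"spin":0,"jaw":45},{"offset":[-9,30.5,0],"spin":0,"jaw":45},{"offset":[-9,30.5,0],"spin":0,"jaw":45},{"offset":[-9,30.5,0],"spin":0,"jaw":45},{"offset":[-9,30.5,0],"spin":0,"jaw":45},{"offset":[-9,30.5,0],"spin":0,"jaw":45},{"offset":[-9,30.5,0],"spin":0,"jaw":45},{"offset":[-9,30.5,0],"spin":0,"jaw":45},{"offset":[-9,30.5,0],"spin":0,"jaw":45},{"offset":[-9,30.5,0],"spin":0,"jaw":45}], "force": 40}}

```text
clock: 2.9
eef_pos: [500.9, 337.6, 302.7]
eef_rot: [3.142, -0.0, 1.321]
wrist_force: [1.0, 0.4, 0.4]
finger_gap: 45.2
```

```bash
cat > w.py <<'E'
from h import *
s=manip.read_state(); print(s["clock"],s["eef_pos"].round(1),np.degrees(s["eef_rot"]).round(2),s["finger_gap"])
c=eyes.camera("wrist"); P=cloud(c); x,y,z=np.moveaxis(P,-1,0)
for nm,lo,hi in [("tall",116,132),("short",72,90)]:
    m=((x>390)&(x<720)&(y>200)&(y<480)&(z>lo)&(z<hi)).astype(np.uint8)
    k,lab,st,ce=cv2.connectedComponentsWithStats(m)
    for i in range(1,k):
        if st[i,4]>60:
            q=P[lab==i]; print(nm,st[i,4],ce[i].round(),cv2.minAreaRect(q[:,:2].astype(np.float32)),np.median(q[:,2]).round(1))
cv2.imwrite("pics/w1.png",c["color"])
yaw=s["eef_rot"][2]; ax=np.array([[np.cos(yaw),np.sin(yaw)],[np.sin(yaw),-np.cos(yaw)]])
print("to (499.2,336.6) in tool xy:",ax@(np.array([499.2,336.6])-s["eef_pos"][:2]))
E
python3 w.py
```

```text
2.9 [500.9 337.6 302.7] [180.    -0.    75.66] 45.23407780553342
tall 681 [251. 194.] ((499.1944580078125, 340.4431457519531), (88.08612060546875, 7.095726490020752), 75.34150695800781) 124.9
short 611 [303. 184.] ((556.7244262695312, 325.0123291015625), (88.75621032714844, 8.457051277160645), 75.36032104492188) 79.8
short 661 [355. 183.] ((614.4177856445312, 310.00103759765625), (89.14884948730469, 9.422799110412598), 74.99991607666016) 79.5
short 83 [162. 173.] ((401.9645080566406, 381.36328125), (6.733510494232178, 22.876787185668945), 64.37370300292969) 80.9
to (499.2,336.6) in tool xy: [-1.36256067 -1.44709021]
```

View pics/w1.png

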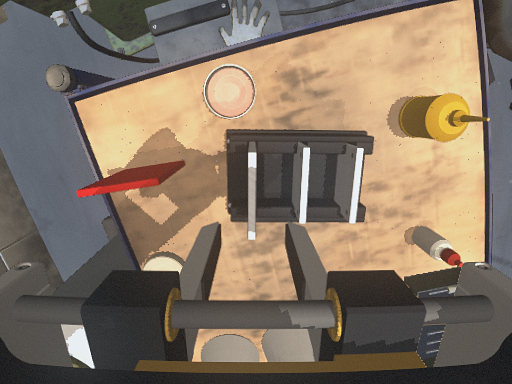

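The wrist view shows the plate at (251,190), between the fingers at (215) and (290); the red plate is off to the left at (130,180). All three cameras agree within about 2 mm across the plate. Next I descend and close.

Request:
{"fn": "drive_tool", "kwargs": {"rows": [{"offset":[0,-1.8,14.7],"spin":0,"jaw":45},{"offset":[0,0,20],"spin":0,"jaw":45},{"offset":[0,0,20],"spin":0,"jaw":45},{"offset":[0,0,20],"spin":0,"jaw":45},{"offset":[0,0,20],"spin":0,"jaw":45},{"offset":[0,0,14],"spin":0,"jaw":45},{"offset":[0,0,6],"spin":0,"jaw":45},{"offset":[0,0,0],"spin":0,"jaw":20},{"offset":[0,0,0],"spin":0,"jaw":10},{"offset":[0,0,0],"spin":0,"jaw":0},{"offset":[0,0,0],"spin":0,"jaw":0},{"offset":[0,0,0],"spin":0,"jaw":0},{"offset":[0,0,0],"spin":0,"jaw":0},{"offset":[0,0,0],"spin":0,"jaw":0}], "force": 40}}

```text
clock: 4.35
eef_pos: [498.3, 338.8, 188.3]
eef_rot: [3.141, -0.0, 1.32]
wrist_force: [1.1, -1.6, 3.9]
finger_gap: 7.3
```

Request:
{"fn": "drive_tool", "kwargs": {"rows": [{"offset":[0,0,-4],"spin":0,"jaw":0},{"offset":[0,0,-8],"spin":0,"jaw":0},{"offset":[0,0,-8],"spin":0,"jaw":0},{"offset":[0,0,-8],"spin":0,"jaw":0},{"offset":[0,0,-8],"spin":0,"jaw":0},{"offset":[0,0,-8],"spin":0,"jaw":0},{"offset":[0,0,-12],"spin":0,"jaw":0},{"offset":[0,0,-16],"spin":0,"jaw":0},{"offset":[0,0,-16],"spin":0,"jaw":0},{"offset":[0,0,-16],"spin":0,"jaw":0},{"offset":[0,0,-12],"spin":0,"jaw":0},{"offset":[0,0,-6],"spin":0,"jaw":0},{"offset":[0,0,0],"spin":0,"jaw":0},{"offset":[0,0,0],"spin":0,"jaw":0}]}}

```text
clock: 5.75
eef_pos: [498.0, 338.8, 309.3]
eef_rot: [-3.141, 0.001, 1.321]
wrist_force: [-0.3, 0.4, -2.5]
finger_gap: 7.8
```

```bash
cat > d.py <<'E'
from h import *
import sys
tag=sys.argv[1]; s=manip.read_state(); p=s["eef_pos"]; yaw=s["eef_rot"][2]
print(s["clock"],p.round(1),np.degrees(s["eef_rot"]).round(2),s["finger_gap"],s["wrist_force"].round(1))
A=np.array([[np.cos(yaw),np.sin(yaw)],[np.sin(yaw),-np.cos(yaw)]])
im=[]
for n in ["top","side"]:
    c=eyes.camera(n); P=cloud(c); im.append(c["color"])
    L=(P[...,:2]-p[:2])@A.T; dz=P[...,2]-p[2]
    m=(abs(L[...,1])<14)&(abs(L[...,0])<65)&(dz<-100)&(dz>-195)&(P[...,2]>50)
    q=np.c_[L[m],dz[m]]
    if len(q)>20:
        print(n,len(q),"tool x range",np.percentile(q[:,0],[1,99]).round(1),"dz range",np.percentile(q[:,2],[1,99]).round(1),"y med",np.median(q[:,1]).round(1))
        # face plane: y = a x + b z + c
        a=np.linalg.lstsq(np.c_[q[:,0],q[:,2],np.ones(len(q))],q[:,1],rcond=None)[0]; print("  slope along,up (rad)",a[:2].round(3))
cv2.imwrite(f"pics/{tag}.png",cv2.resize(np.hstack(im),(800,300)) if len(sys.argv)<3 else cv2.resize(im[1],(800,600)))
E
python3 d.py lift big
```

```text
5.75 [498.  338.8 309.3] [-1.7996e+02  4.0000e-02  7.5660e+01] 7.779256115273178 [-0.3  0.4 -2.5]
top 86 tool x range [-45.5 -19.1] dz range [-176.  -104.8] y med -4.7
  slope along,up (rad) [-0.161 -0.009]
side 52 tool x range [-49.6   2.6] dz range [-175.8 -101.2] y med 0.4
  slope along,up (rad) [-0.072  0.002]
```

View pics/lift.png

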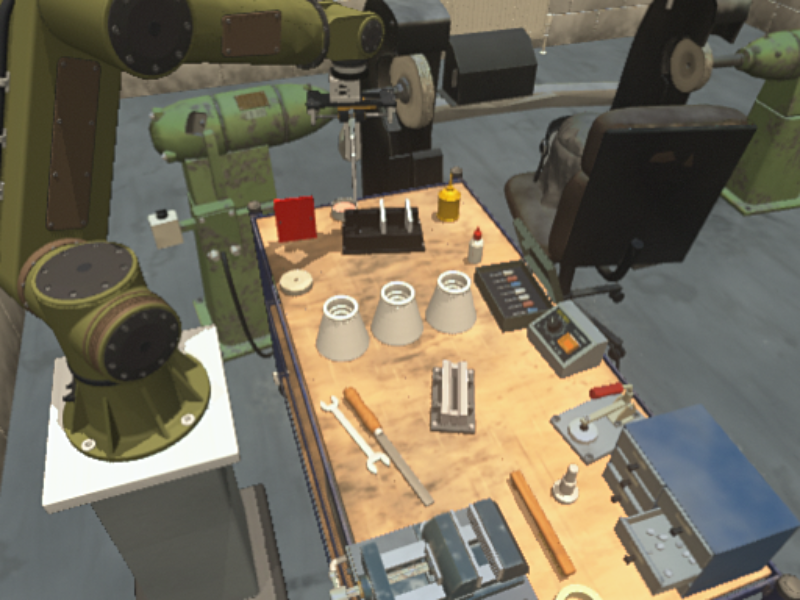

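The plate is lifted. The wrist force of −2.5 N matches its weight, and its lower edge is at about 131–133 mm. Cones and short plates are undisturbed in the picture (cones at (343,325), (397,310), (452,300)). Next I carry it across.

Request:
{"fn": "drive_tool", "kwargs": {"rows": [{"offset":[-8.8,2.7,0],"spin":0,"jaw":0},{"offset":[-17.6,5.4,0],"spin":0,"jaw":0},{"offset":[-29.3,8.9,0],"spin":0,"jaw":0},{"offset":[-29.3,8.9,0],"spin":0,"jaw":0},{"offset":[-29.3,8.9,0],"spin":0,"jaw":0},{"offset":[-29.3,8.9,0],"spin":0,"jaw":0},{"offset":[-29.3,8.9,0],"spin":0,"jaw":0},{"offset":[-29.3,8.9,0],"spin":0,"jaw":0},{"offset":[-29.3,8.9,0],"spin":0,"jaw":0},{"offset":[-29.3,8.9,0],"spin":0,"jaw":0},{"offset":[-29.3,8.9,0],"spin":0,"jaw":0},{"offset":[-29.3,8.9,0],"spin":0,"jaw":0},{"offset":[-29.3,8.9,0],"spin":0,"jaw":0},{"offset":[-29.3,8.9,0],"spin":0,"jaw":0},{"offset":[-29.3,8.9,0],"spin":0,"jaw":0},{"offset":[-29.3,8.9,0],"spin":0,"jaw":0},{"offset":[-29.3,8.9,0],"spin":0,"jaw":0},{"offset":[-17.6,5.4,0],"spin":0,"jaw":0},{"offset":[-8.8,2.7,0],"spin":0,"jaw":0},{"offset":[0,0,0],"spin":0,"jaw":0}]}}

```text
clock: 7.85
eef_pos: [520.6, -176.3, 309.8]
eef_rot: [-3.141, 0.0, 1.319]
wrist_force: [0.1, 0.1, -1.8]
finger_gap: 7.5
```

Request:
{"fn": "drive_tool", "kwargs": {"rows": [{"offset":[0,0,0],"spin":2.5,"jaw":0},{"offset":[0,0,0],"spin":2.5,"jaw":0},{"offset":[0,0,0],"spin":2.5,"jaw":0},{"offset":[0,0,0],"spin":2.5,"jaw":0},{"offset":[0,0,0],"spin":0,"jaw":0}]}}

```text
clock: 8.35
eef_pos: [521.1, -174.4, 310.0]
eef_rot: [3.142, -0.0, 1.146]
wrist_force: [0.6, 0.0, -3.0]
finger_gap: 7.8
```

```bash
cat > j.py <<'E'
from h import *
import pickle,sys
from scipy.optimize import minimize
o=pickle.load(open("c0.pkl","rb")); cams={"top":o["top"],"side":o["side"]}
s=manip.read_state(); p=s["eef_pos"]
w=eyes.camera("wrist"); cams["wrist now"]=w
cv2.imwrite("pics/w_%s.png"%sys.argv[1],w["color"])
for n,c in cams.items():
    P=cloud(c); m=(P[...,2]>36)&(P[...,2]<43)&(np.hypot(P[...,0]-521,P[...,1]+175)<75)
    q=P[m]; 
    def cost(v):
        d=q[:,:2]-v[:2]; t=np.radians(v[2]); a=d@[np.cos(t),np.sin(t)]; b=d@[np.sin(t),-np.cos(t)]
        out=np.maximum(abs(a)-60,0)**2+np.maximum(abs(b)-22,0)**2+np.where(abs(a)<48,np.maximum(9.5-abs(b),0)**2,0)
        return np.minimum(out,25).sum()
    b=min((minimize(cost,[521+dx,-175+dy,a0],method="Nelder-Mead") for dx in(-2,2) for dy in(-2,2) for a0 in(64,67)),key=lambda r:r.fun)
    print(n,len(q),b.x.round(2),b.fun.round(0))
    d=q[:,:2]-b.x[:2]; t=np.radians(b.x[2]); A=d@[np.cos(t),np.sin(t)]; B=d@[np.sin(t),-np.cos(t)]
    print("   along",np.percentile(A,[1,99]).round(1),"across",np.percentile(B,[1,99]).round(1),"inner",np.percentile(B[B<0],95).round(1),np.percentile(B[B>0],5).round(1))
print(p.round(2),np.degrees(s["eef_rot"]).round(2))
E
python3 j.py a; python3 d.py over
```

```text
top 483 [ 524.17 -174.33   66.03] 415.0
   along [-59.   57.8] across [-21.4  22.1] inner -5.7 6.0
side 396 [ 526.61 -178.42   66.06] 226.0
   along [-58.8  59. ] across [-21.9  20.4] inner -6.7 6.8
wrist now 1836 [ 522.82 -175.32   65.02] 495.0
   along [-57.7  60.3] across [-21.   23.2] inner -7.2 8.0
[ 521.06 -174.4   310.03] [180.    -0.    65.67]
8.4 [ 521.1 -174.5  310. ] [ 1.800e+02 -1.000e-02  6.576e+01] 7.488256131259607 [ 0.5 -0.3 -1.4]
top 106 tool x range [21.7 46. ] dz range [-177.6 -100.9] y med -5.1
  slope along,up (rad) [ 0.03  -0.005]
side 104 tool x range [-47.5  32.1] dz range [-175.3 -101.9] y med -0.8
  slope along,up (rad) [-0.063 -0.   ]
```

View pics/w_a.png

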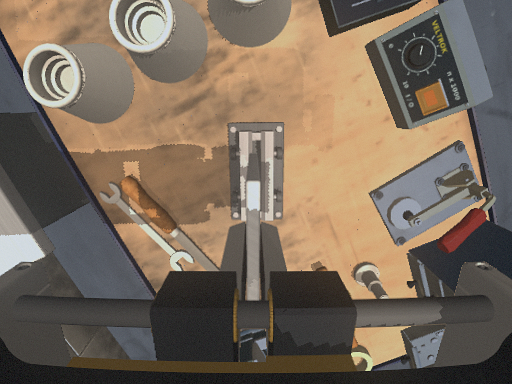

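The wrist view shows the plate at (253,190) over the jig at (257,170), tool aligned with the slot and clear of it. The bias-corrected cameras put the slot centre about +2.9 mm across and +1.2 mm along from the plate. I'll correct that, come part way down, and check again.

Request:
{"fn": "drive_tool", "kwargs": {"rows": [{"offset":[1.2,2.8,0],"spin":0,"jaw":0},{"offset":[0,0,8],"spin":0,"jaw":0},{"offset":[0,0,12],"spin":0,"jaw":0},{"offset":[0,0,12],"spin":0,"jaw":0},{"offset":[0,0,12],"spin":0,"jaw":0},{"offset":[0,0,12],"spin":0,"jaw":0},{"offset":[0,0,6],"spin":0,"jaw":0},{"offset":[0,0,2],"spin":0,"jaw":0},{"offset":[0,0,0],"spin":0,"jaw":0},{"offset":[0,0,0],"spin":0,"jaw":0}]}}

```text
clock: 9.5
eef_pos: [524.4, -175.4, 246.4]
eef_rot: [3.141, -0.0, 1.146]
wrist_force: [0.7, -0.1, -1.8]
finger_gap: 7.9
```

```bash
cat > e.py <<'E'
from h import *
import sys
s=manip.read_state(); p=s["eef_pos"]; print(s["clock"],p.round(1),np.degrees(s["eef_rot"]).round(2),s["finger_gap"],s["wrist_force"].round(1))
yaw=s["eef_rot"][2]; X=np.array([np.cos(yaw),np.sin(yaw),0]); Y=np.array([np.sin(yaw),-np.cos(yaw),0])
im=[]
for n,(sx,sy) in {"side":(0,0),"wrist":(0,0)}.items():
    c=eyes.camera(n); g=c["color"].copy()
    # expected plate outline (lower edge) and jig mouth from current pose
    b=np.array([p[0],p[1],p[2]-178])-0.7*X; j=np.array([b[0],b[1],40])
    u0=proj(c,[j])[0].astype(int); r=(60,45) if n=="side" else (100,75)
    x0,y0=max(u0[0]-r[0],0),max(u0[1]-r[1],0); cr=g[y0:y0+2*r[1],x0:x0+2*r[0]]; k=400/cr.shape[1]
    cr=cv2.resize(cr,None,fx=k,fy=k,interpolation=cv2.INTER_CUBIC)
    for col,z0,hw,hl in [((0,0,255),b,4,45),((0,255,0),j,10,48)]:
        q=[z0+a*hl*X+e*hw*Y for a,e in [(1,1),(1,-1),(-1,-1),(-1,1)]]
        cv2.polylines(cr,[((proj(c,q)+.5-[x0,y0])*k).astype(int)],True,col,1)
    im.append(cr)
h=min(i.shape[0] for i in im); cv2.imwrite(f"pics/{sys.argv[1]}.png",np.hstack([i[:h] for i in im]))
E
python3 e.py e1; python3 j.py b; python3 d.py xx
```

```text
9.5 [ 524.4 -175.4  246.4] [179.96  -0.    65.66] 7.871248888427433 [ 0.7 -0.1 -1.8]
top 483 [ 524.17 -174.33   66.03] 415.0
   along [-59.   57.8] across [-21.4  22.1] inner -5.7 6.0
side 396 [ 526.61 -178.42   66.06] 226.0
   along [-58.8  59. ] across [-21.9  20.4] inner -6.7 6.8
wrist now 2488 [ 523.22 -175.53   65.36] 790.0
   along [-35.3  60.3] across [-21.   22.4] inner -7.2 7.7
[ 524.43 -175.33  246.45] [179.95  -0.    65.66]
9.65 [ 524.4 -175.3  246.4] [179.95  -0.    65.66] 7.709568555833917 [ 0.  -0.  -1.8]
top 78 tool x range [24.1 45.8] dz range [-175.8 -102.2] y med -5.2
  slope along,up (rad) [ 0.036 -0.005]
side 97 tool x range [-46.9  36.6] dz range [-176.3 -101.4] y med -0.6
  slope along,up (rad) [-0.068 -0.014]
```

View pics/e1.png

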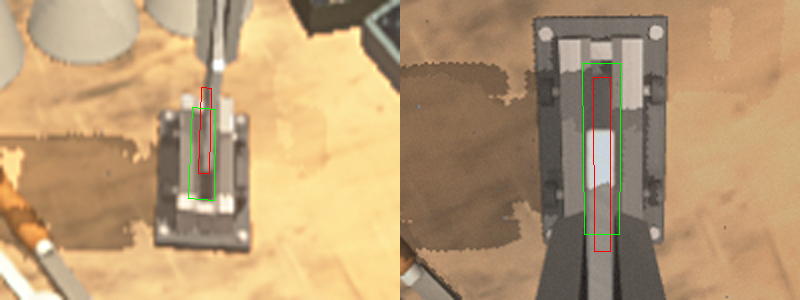

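The overlay shows the slot outline (green) centred on the cheeks (558–642, centre 600) and the plate at about 600. The remaining error is around 0.5 mm. Now the final 13 mm down, then hold.

Request:
{"fn": "drive_tool", "kwargs": {"rows": [{"offset":[0,-0.4,3],"spin":0,"jaw":0},{"offset":[0,0,4],"spin":0,"jaw":0},{"offset":[0,0,4],"spin":0,"jaw":0},{"offset":[0,0,2],"spin":0,"jaw":0},{"offset":[0,0,0],"spin":0,"jaw":0},{"offset":[0,0,0],"spin":0,"jaw":0},{"offset":[0,0,0],"spin":0,"jaw":0},{"offset":[0,0,0],"spin":0,"jaw":0},{"offset":[0,0,0],"spin":0,"jaw":0}]}}

```text
clock: 10.65
eef_pos: [523.9, -175.1, 233.0]
eef_rot: [3.141, 0.0, 1.146]
wrist_force: [0.6, 0.5, -2.2]
finger_gap: 7.9
```

```bash
python3 d.py fin big; python3 e.py e2; sed 's/o=pickle.load.*/o={n:eyes.camera(n) for n in ("top","side")}/' b.py | grep -v imwrite | python3 - | grep -E "cone|short"
```

```text
10.65 [ 523.9 -175.1  233. ] [179.99   0.    65.66] 7.927622825943207 [ 0.6  0.5 -2.2]
top 76 tool x range [24.5 45.8] dz range [-175.2 -102. ] y med -5.1
  slope along,up (rad) [0.029 0.004]
side 94 tool x range [-47.4  29.7] dz range [-177.  -101.8] y med -0.5
  slope along,up (rad) [-0.069 -0.005]
10.75 [ 523.9 -175.1  233. ] [179.99  -0.    65.66] 7.366782576066252 [ 0.5 -0.1 -2.7]
top short 109 uv [171. 143.] (array([614.2, 307.7]), array([87.7,  8.9]), 75.7) z 78.8
top short 106 uv [163. 163.] (array([556.4, 322.6]), array([88.7,  8.8]), 75.4) z 79.2
top short 25 uv [134. 218.] (array([400.3, 374.7]), array([ 4.6, 20.4]), 83.3) z 81.1
top cone (array([605.3,  26.4]), array([63.1, 63.6]), 33.4)
top cone (array([490.6,  30.4]), array([64.3, 63.3]), 74.0)
top cone (array([377.4,  25.2]), array([63.8, 63.4]), 4.1)
side short 26 uv [197. 134.] (array([401.1, 372.7]), array([ 7.6, 18.9]), 78.2) z 80.9
side cone (array([483.9,  29.6]), array([64.4, 41.9]), 70.3)
side cone (array([379.1,  20.7]), array([63.1, 60.6]), 74.8)
```

View pics/fin.png

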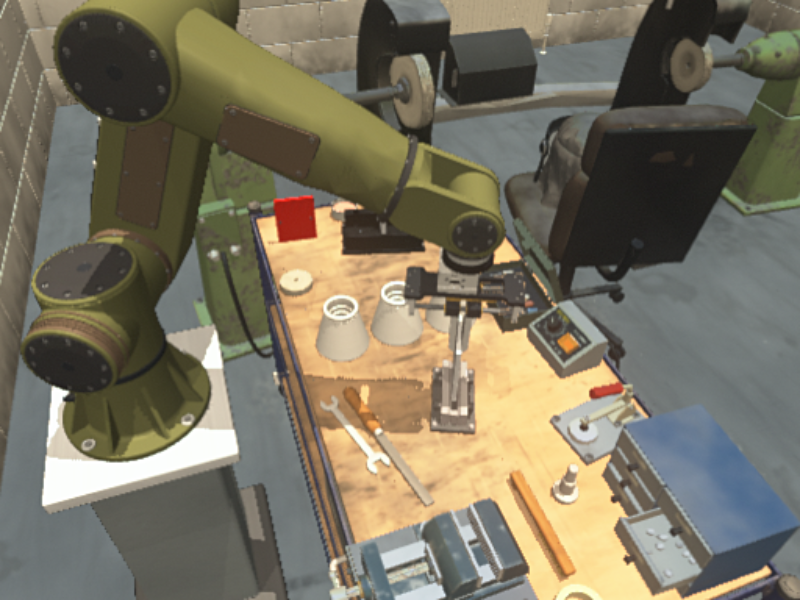

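View pics/e2.png

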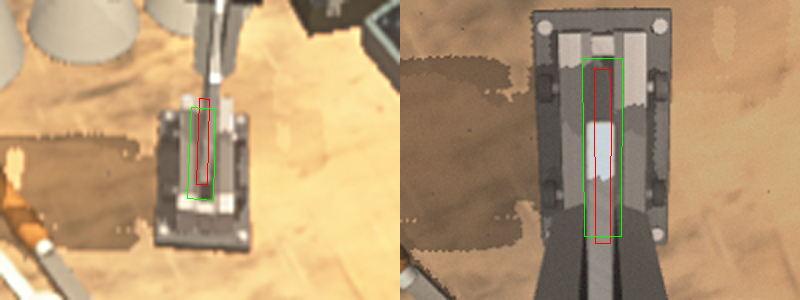

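The plate is at (456,370) in the side view, held over the slot with the cones standing. The wrist overlay shows the plate centred between the cheeks. Handing in.

```bash
python3 -c "
from cell import manip
print(manip.sign_off())"
```

```text
the job is handed in; nothing more can be done
None
```

I handed the job in at about 10.9 s, with the tall plate gripped at 40 N and held still above the jig slot. No verdict was given.

**What I did:** I took the plate from the rack slot nearest the robot and drew it straight up. I carried it over the cones with its lower edge at about 131 mm, then lined it up and lowered it to the slot.

**Last checks:**

| Check | Result |
|---|---|
| Lower edge | about 55–58 mm above the table, so 15–18 mm above the jig |
| Across the slot | about 0.5–1 mm off on average |
| Along the slot | about 1 mm off |
| Slot direction | 65.0–66.1° across cameras; tool at 65.7° |
| Tool tilt | about 0 |
| Wrist force | about −2 to −2.7 N vertical, close to the plate's weight, so no sign of touching the jig |
| Cones and short plates | all within about 1 mm of their start in the top view |

**What disagreed or could not be checked:**
- **Camera offset:** the side camera's positions differed from the top camera's by about 2–3 mm (about 4–5 mm for the jig). I corrected this using the plate's known position in the grip.
- **Plate angle in the grip:** a rough plane fit gave +0.03 and −0.07 rad along the plate. It used few points, mixed from faces and edges, so I put it down to noise and did not confirm it separately.
- **Side view at the end:** the arm hid the short plates and the far cone and part of the middle one, so only the top camera confirms those.

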